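# Slide the board sled under the hold-down springs of the test jig

### The job

Load the test jig: with your fingertips press the black board sled down hard on its bare rear pad, against the sprung deck it rides on, and keep it pressed while you slide it forward under the two hold-down leaf springs until it is fully home against the probe block and the deck has popped up behind it. Then take your fingers away. Only press and push the sled: do not pinch, lift or carry it, and leave the things round the jig alone.

Things in the scene. Friction and masses are not known exactly. Their poses are not given: they have to be found in the camera images.
- jig: Test jig fixed to the bench: dark grey base 196 x 116 mm, two light grey metal side rails, open at the top. +x = the way the sled slides, z up. Origin: centre line, on the bench surface, at the front edge of the sprung deck. Above the bench: track floor (x 1 to 87 mm) 14 mm, rail tops 30 mm, highest parts 38 mm. Rails' inner faces at y = +-40 mm. A fence 27 mm high closes the rear at x = -64 mm.
- mouth (a point): On the jig, centre line, midway under the two fixed clamps (x 40 to 53 mm of the jig, one on each rail, overhanging the track from 28 mm off the centre line outwards), at the height of their undersides, 28 mm above the bench. The steel leaf springs start here and slope down and forward to x = 78 mm.
- end_stop (a point): On the jig: centre of the face of the black probe block (x = 87 mm of the jig) that stops the sled's nose.
- deck (a joint): Sprung steel deck the sled rides on at first, x -62 to -1 mm of the jig. 0 = up (top 24 mm above the bench); 0.009 = pressed down on its hard stop (top 15 mm). Spring: 6 N when up, 11.4 N when down. Up, the sled's nose runs square into the clamps; down, it clears them by 3 mm. When the sled's tail has passed the deck's front edge the deck pops up behind and locks it in.
- leaf_left (a joint): Left leaf spring, rad: 0 = at rest, its lowest point about 21 mm above the bench; grows as the sled beneath lifts it (about 0.1 with the sled home). It presses on the sled with some 2 to 4 N and drags on it.
- leaf_right (a joint): Right leaf spring, as the left one.
- sled: Loose black plastic board sled, 84 mm (x) by 76 mm, plate 10 mm thick, about 0.2 kg, slides easily; origin under its centre, x to its nose. A green circuit board, 12 mm high with its parts, is fixed on its front half. A thumb ridge 9 mm high, 54 mm wide stands across it at x -10 to -5 mm; behind it is the bare flat pad. It starts level on the raised deck, nose 4 to 16 mm short of the clamps.
- press_pad (a point): Centre of the bare pad on the sled, on its top face; the pad is 32 mm long and 76 mm wide: the ridge's rear face is 16 mm ahead (+x of the sled), the sled's tail edge 16 mm behind. At the start 34 mm above the bench.
- pad_home (a point): Point fixed on the jig where press_pad stands when the sled is fully home: 24 mm above the bench.
- paste: Bystander: green and white solder paste tin, 39 mm across, 30 mm high, left of the jig; origin under its centre.
- relay_b: Bystander: black relay 26 x 29 x 22 mm, right of the jig; origin under its centre.
- cap_b: Bystander: dark blue capacitor, 22 mm across, 36 mm high, upright, right of the jig; origin under its centre.
- spare_board: Bystander: spare circuit board 46 x 62 x 12 mm lying left of the jig; origin under its centre.
- cutters: Bystander: side cutters, 124 mm long, 11 mm high, lying at the right of the bench; origin under the centre.
- driver_blue: Bystander: blue screwdriver, 130 mm long, 21 mm high, lying at the left of the bench; origin under the centre.
- heatsink_b: Bystander: black finned heatsink 30 x 45 x 22 mm at the right of the bench; origin under its centre.

How it is judged:
On the way, in this order (a step that is already met when the one before it is completed fails the run):
1. the sled is pressed down by the fingers at the mouth, the deck nearly bottomed (value of joint deck above 0.006 m and contact force between the fingers and sled above 4 N and x of sled in the frame of jig below 0.012 m), for 0.05 s.
2. the sled, still pressed by the fingers, is passing under both leaf springs (value of joint deck above 0.006 m and contact force between the fingers and sled above 4 N and x of sled in the frame of jig above 0.027 m and value of joint each of leaf_left, leaf_right above 0.02 rad), for 0.05 s.
At the end, for the whole second after the job is handed in: The sled lies flat on the track floor under both leaf springs, within about 3.5 mm of the probe block, the sprung deck is fully up behind its tail (within 1.5 mm), and everything is released and at rest (x of sled in the frame of jig above 0.0415 m and z of sled in the frame of jig below 0.0165 m and angle between sled's own z axis and vertical below 0.05 rad and value of joint deck below 0.0015 m and value of joint each of leaf_left, leaf_right above 0.03 rad and linear speed of sled below 0.01 m/s); the robot touches nothing.
It fails at once if the sled is lifted off or carried (more than 8 mm above the raised deck) or tipped up (z of sled in the frame of jig above 0.032 m or angle between sled's own z axis and vertical above 0.3 rad).
It fails at once if a thing round the jig is moved by more than 20 mm (distance of any of paste, relay_b, cap_b, spare_board, cutters, driver_blue, heatsink_b from where it was at the start of the episode above 0.02 m).
It also fails if it takes over 38 s, if anything falls off the work surface, if the arm or the gripper's body presses on something with over 40 N, if the wrist force passes 120 N, or if a joint passes its speed limit or range.

### The arm

A 6-joint arm with a two-finger parallel gripper is mounted at the origin on a cart in front of the work surface, level with it; the furniture and walls round the work are solid. World frame = base frame: x ahead of the robot, y to its left, z up, the work surface at z = 0. Lengths are in m, angles in rad, forces in N, time in s.
With the tool pointing down it reaches from about 0.25 to 0.775 m from the base axis. Payload 4 kg.
Tool frame: the origin (TCP) lies at the centre of the arm's flange, where the gripper is bolted on; the fingertips stand 199 mm ahead of it and the grasp point (between the pads) lies 180 mm ahead of it (robot.tcp_to_tips is the z of the fingertips in the tool frame, in m); z points along the fingers, y is the line along which they close (so a half turn about z gives the same grasp; the last joint's range is limited). The gripper opens to 94 mm and grips with 3 to 60 N. Pads are 16 mm wide; open, the fingers measure 119 mm over their backs; the gripper's body (75 mm by 177 mm) begins 78 mm behind the grasp point.
Start: joints at [1.032, 0.087, 1.371, -0, 1.684, -0.103], TCP at [0.232, 0.499, 0.405] pointing down, gripper open.
Joint ranges: [-3.1, 3.1], [-0.76, 2.03], [0.27, 2.55], [-1.08, 4.22], [0.17, 2.65], [-2.57, 2.57]. Speed limits (rad/s): [2.79, 2.79, 3.14, 3.14, 3.14, 3.14].

### API

Orientations are given as [roll, pitch, yaw] about the fixed x, y, z axes, in that order (R = Rz(yaw) Ry(pitch) Rx(roll)).
In Python, from bench import robot gives the robot as it stands.
- The arm moves only by the tool play_rows, never from a script. Its arguments are lists of equal length, an entry for each row: "translation": the shift along the tool's x, y, z scaled (see below), a list of three; "twist": the turn, a rotation vector about the tool's x, y, z scaled (see below), a list of three; "gripper": the opening, from -1 (shut) to 1 (fully open). A call has 1 to 8 rows; each row shifts and turns the commanded pose from where the row before left it, along the tool's axes as they then stand; what a row does not reach is not made up. The controller multiplies each number of a shift by 0.04 m and each number of a turn by 0.1 rad. A row lasts 1/10 s, in which the tool goes at most 50 mm and 8.59 degrees, less where a joint would pass 70% of its speed; a pose out of reach is approached as far as the arm can. A call with a number of a shift or a turn outside -1 to 1 is refused whole. A call with a gripper value outside its range is refused whole. The fingers move at their own pace and stop on an object; the grip force is fixed at half the most. Time passes only in rows, so rows that do not move let the fingers close. It gives the time, the measured TCP pose, the force, the opening and the grip force at its end, in the units of the state.
- robot.get_obs(): the state, without advancing time (a new reading comes with each control period).
- robot.snapshot(name): name is "scene" or "top" or "wrist"; returns the picture (384x512x3 uint8, red, green, blue); there is no depth.
- robot.camera_model(name): a dict with "camera_matrix" (3x3 intrinsics, pixels), "rvec" (rotation vector, rad) and "tvec" (3), from world to camera coordinates, as OpenCV has them. Camera axes: x right, y down, z forward; pixel columns grow to the right and rows downward; lengths in m; the calibration is good to about 2 mm. A picture is of the moment at which its call begins: read the wrist's pose just before it. camera_model takes no time and is no camera call; for the wrist camera it gives the pose at the moment of the call.
- robot.close_job(): hands the job in; it is judged then, once.
Trained networks look in the newest picture that a camera, given by its name, has taken for a name from the list of things; names that differ only in an ending like _2 or _b are one class to them, and where a whole thing is asked for, a point or a joint stands for the part that bears it (a point fixed in the world has none). Each returns a list of dicts, best first, with "score" (0 to 1); they miss things now and then, are a little off and sometimes report something else, mostly with a low value. They report only what shows in the picture. A call takes as long as a camera call.
- robot.recognise(name, camera): "centre" ([x, y, z] in m, in world coordinates, good to about 4 mm: the middle of the surface that is visible of it).
- robot.spot_point(name, camera): "centre" ([x, y, z] in m, in world coordinates, good to about 4 mm: a listed point, or the origin of a listed thing).
The state is a dict: "time": time; "joint_positions": joint angles; "qvel": joint speeds; "joint_torque": joint torques, N m; "tool_pos": TCP position; "ee_rot": TCP orientation; "wrist_force": force on the tool from outside, world axes, zero at the start; "wrist_torque": the same for the moment, N m; "width": finger opening in m; "finger_force": force on a finger pad.
Only numpy, scipy, OpenCV 4.12 (cv2) and the standard library are available. Lean on these libraries where they do the work, as an engineer would, in place of code of your own. Each camera call takes 0.05 s, during which the arm holds its last target. There are 200 camera calls.

## Working session

There is one attempt and no reset: what is moved stays moved. The work goes in short steps, Python scripts to look and compute and a tool call to move; the robot and the scene stay as the last step left them, time stands still between calls to the robot, and variables do not carry over. Pictures are saved under pics/ and viewed, at most 10 in all, crops included, and the job is handed in when it is done.

Besides the shell and the picture viewer there is one more tool, called after "Request:" by a JSON object that holds its "fn" and its "kwargs", one argument or row to a line. play_rows: Moves the arm, as the interface text tells. Its arguments: {"type":"object","properties":{"translation":{"type":"array","items":{"type":"array","items":{"type":"number","minimum":-1,"maximum":1}}},"twist":{"type":"array","items":{"type":"array","items":{"type":"number","minimum":-1,"maximum":1}}},"gripper":{"type":"array","items":{"type":"number"}}},"required":["translation","twist","gripper"]}

```bash
mkdir -p pics; ls; cat > h.py <<'E'
from bench import robot
import numpy as np, cv2
def snap(c,n):
    im=robot.snapshot(c); cv2.imwrite('pics/%s.png'%n,im[:,:,::-1]); return im
def show(names,c,f='spot_point'):
    for n in names:
        r=getattr(robot,f)(n,c)
        print(c,n,[(np.round(d['centre'],4).tolist(),round(d['score'],2)) for d in r[:2]])
E
python3 - <<'E'
from h import *
snap('top','t1'); show(['jig','sled','press_pad','pad_home','mouth','end_stop','paste','cap_b','relay_b'],'top')
snap('scene','s1'); show(['jig','sled','press_pad','pad_home','mouth','end_stop'],'scene')
o=robot.get_obs(); print(o['time'],o['tool_pos'],o['ee_rot'],o['width'])
a=cv2.imread('pics/t1.png');b=cv2.imread('pics/s1.png');cv2.imwrite('pics/c1.png',cv2.resize(np.vstack([a,b]),(450,600)) if 0 else cv2.resize(np.hstack([a,b]),(800,300)))
E
```

```text
pics
top jig [([0.4865, -0.1666, 0.002], 0.83)]
top sled [([0.4756, -0.1619, 0.0206], 0.84)]
top press_pad [([0.454, -0.152, 0.032], 0.86), ([0.5678, -0.1991, 0.0266], 0.72)]
top pad_home [([0.4986, -0.1755, 0.0236], 0.84)]
top mouth [([0.5625, -0.0768, -0.0006], 0.71), ([0.4176, -0.2571, 0.0002], 0.61)]
top end_stop [([0.5668, -0.1981, 0.0245], 0.73)]
top paste [([0.5651, -0.0777, -0.0019], 0.63), ([0.4986, -0.173, 0.0214], 0.41)]
top cap_b [([0.4932, -0.2645, -0.001], 0.58)]
top relay_b [([0.4167, -0.2548, -0.0003], 0.66)]
scene jig [([0.4886, -0.1645, 0.0024], 0.85)]
scene sled [([0.4751, -0.1603, 0.0283], 0.62)]
scene press_pad [([0.4552, -0.1548, 0.0334], 0.57)]
scene pad_home [([0.5032, -0.1713, 0.0233], 0.57)]
scene mouth [([0.5293, -0.1838, 0.0287], 0.78)]
scene end_stop [([0.5695, -0.1959, 0.022], 0.9)]
0.85 [0.23220015 0.49857685 0.40471756] [3.14148987e+00 3.34858346e-05 2.70577764e+00] 0.09419578915765932
```

View pics/t1.png

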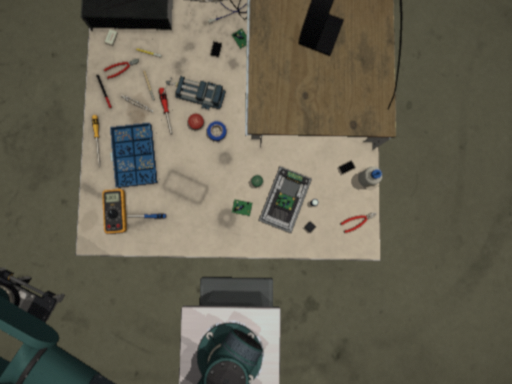

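View pics/s1.png

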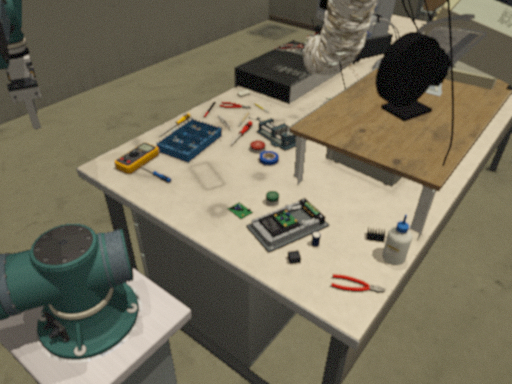

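Request:
{"fn": "play_rows", "kwargs": {
  "translation": [
    [-0.83, -0.89, 0],
    [-0.83, -0.89, 0],
    [-0.83, -0.89, 0],
    [-0.83, -0.89, 0],
    [-0.83, -0.89, 0],
    [-0.83, -0.89, 0],
    [-0.83, -0.89, 0],
    [-0.83, -0.89, 0]
  ],
  "twist": [
    [0, 0, 0],
    [0, 0, 0],
    [0, 0, 0],
    [0, 0, 0],
    [0, 0, 0],
    [0, 0, 0],
    [0, 0, 0],
    [0, 0, 0]
  ],
  "gripper": [-0.36, -0.36, -0.36, -0.36, -0.36, -0.36, -0.36, -0.36]
}}

```text
time: 1.65
tool_pos: [0.3526, 0.1264, 0.405]
ee_rot: [3.141, 0.001, 2.706]
wrist_force: [0.4, -0.4, -0.7]
width: 0.0333
finger_force: 0.0
```

Request:
{"fn": "play_rows", "kwargs": {
  "translation": [
    [-0.83, -0.89, 0],
    [-0.83, -0.89, 0],
    [-0.83, -0.89, 0],
    [-0.83, -0.89, 0],
    [-0.83, -0.89, 0],
    [-0.5, -0.5, 0],
    [0, 0, 0],
    [0, 0, 0]
  ],
  "twist": [
    [0, 0, 0],
    [0, 0, 0],
    [0, 0, 0],
    [0, 0, 0],
    [0, 0, 0],
    [0, 0, 0],
    [0, 0, 0],
    [0, 0, 0]
  ],
  "gripper": [-0.36, -0.36, -0.36, -0.36, -0.36, -0.36, -0.36, -0.36]
}}

```text
time: 2.45
tool_pos: [0.4377, -0.1299, 0.4045]
ee_rot: [3.141, -0.001, 2.705]
wrist_force: [1.1, -0.5, -0.6]
width: 0.0302
finger_force: 0.0
```

```bash
python3 - <<'E'
from h import *
o=robot.get_obs(); print(o['time'],o['tool_pos'],o['ee_rot'],o['width'],o['wrist_force'])
snap('wrist','w1'); show(['jig','sled','press_pad','pad_home','mouth','end_stop'],'wrist')
E
```

```text
2.45 [ 0.43768852 -0.12986452  0.40445554] [ 3.14086598e+00 -1.10456737e-03  2.70460952e+00] 0.030188042693268736 [ 1.13389221 -0.4522365  -0.57809831]
wrist jig []
wrist sled [([0.4793, -0.1642, 0.0245], 0.9)]
wrist press_pad [([0.4502, -0.1508, 0.0329], 0.84), ([0.5277, -0.1817, 0.0253], 0.68)]
wrist pad_home [([0.5025, -0.1757, 0.0197], 0.78), ([0.4793, -0.1679, 0.0244], 0.53)]
wrist mouth [([0.525, -0.1813, 0.0272], 0.58)]
wrist end_stop [([0.565, -0.1984, 0.0184], 0.57), ([0.4727, -0.0329, -0.0053], 0.57)]
```

View pics/w1.png

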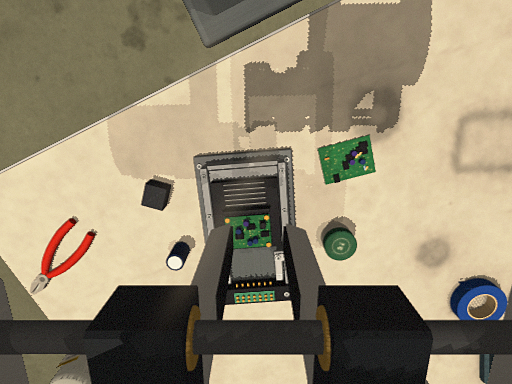

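```bash
python3 - <<'E'
from h import *
a=cv2.imread('pics/w1.png')[140:305,180:310]
cv2.imwrite('pics/w1c.png',cv2.resize(a,None,fx=3.6,fy=3.6,interpolation=cv2.INTER_CUBIC))
E
```

```text
(no output)
```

View pics/w1c.png

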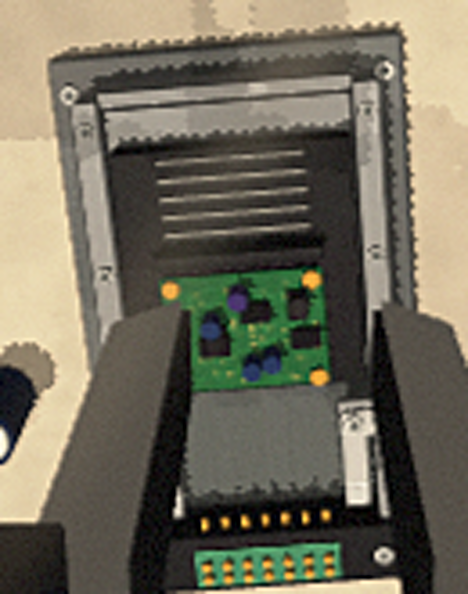

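```bash
python3 - <<'E'
from h import *
m=robot.camera_model('wrist');K=np.array(m['camera_matrix']);R=cv2.Rodrigues(np.array(m['rvec']))[0];t=np.array(m['tvec']).ravel()
def P(u,v,z):
    p=np.array([u/3.6+180-.4,v/3.6+140-.4,1]);d=R.T@np.linalg.solve(K,p);c=-R.T@t
    return (c+d*(z-c[2])/d[2])
def line(n,a,b,z,rot):
    A,B=P(*a,z),P(*b,z);d=B-A;print(n,A[:2].round(4),B[:2].round(4),'ang',round(np.arctan2(d[1],d[0])-rot,4),'mid',((A+B)/2)[:2].round(4),'len',np.linalg.norm(d).round(4))
h=np.pi/2
line('screws',(69,94),(385,70),.016,h)
line('tail',(110,150),(352,130),.034,h)
line('str1',(155,163),(302,152),.034,h)
line('str5',(165,237),(312,224),.034,h)
line('ridgetop',(157,250),(322,240),.043,h)
line('railR',(102,110),(122,310),.03,0)
line('railL',(350,90),(376,300),.03,0)
line('baseR',(52,60),(92,370),.014,0)
line('baseL',(400,30),(413,300),.014,0)
line('block',(196,550),(340,543),.03,h)
# shelf corners triangulated
def pr(n,u,v):
    m=robot.camera_model(n);K=np.array(m['camera_matrix']);R=cv2.Rodrigues(np.array(m['rvec']))[0];t=np.array(m['tvec']).reshape(3,1)
    return K@np.hstack([R,t]),np.array([[u],[v]],float)
for a,b in [((249,135),(296,128)),((396,137),(440,188))]:
    A,x=pr('top',*a);B,y=pr('scene',*b);X=cv2.triangulatePoints(A,B,x,y);print('shelf',(X[:3]/X[3]).ravel().round(3))
E
```

```text
screws [ 0.4048 -0.189 ] [ 0.4405 -0.0937] ang -0.3587 mid [ 0.4226 -0.1413] len 0.1017
tail [ 0.4237 -0.1811] [ 0.4496 -0.1105] ang -0.3508 mid [ 0.4367 -0.1458] len 0.0752
str1 [ 0.4334 -0.1704] [ 0.4495 -0.1274] ang -0.3585 mid [ 0.4414 -0.1489] len 0.0459
str5 [ 0.4565 -0.1784] [ 0.4722 -0.1344] ang -0.3429 mid [ 0.4643 -0.1564] len 0.0468
ridgetop [ 0.4568 -0.1804] [ 0.4754 -0.1327] ang -0.3718 mid [ 0.4661 -0.1566] len 0.0512
railR [ 0.412  -0.1785] [ 0.4742 -0.2034] ang -0.3813 mid [ 0.4431 -0.1909] len 0.067
railL [ 0.4387 -0.1061] [ 0.506  -0.1267] ang -0.2979 mid [ 0.4724 -0.1164] len 0.0704
baseR [ 0.3929 -0.1892] [ 0.4948 -0.228 ] ang -0.3636 mid [ 0.4439 -0.2086] len 0.1091
baseL [ 0.4311 -0.0842] [ 0.5179 -0.1168] ang -0.3586 mid [ 0.4745 -0.1005] len 0.0927
block [ 0.5654 -0.2212] [ 0.5841 -0.1745] ang -0.3807 mid [ 0.5747 -0.1979] len 0.0503
shelf [ 0.683 -0.058  0.18 ]
shelf [ 0.681 -0.482  0.175]
```

Request:
{"fn": "play_rows", "kwargs": {
  "translation": [
    [0, 0, 0],
    [-0.58, -0.39, 0],
    [0, 0, 0.9],
    [0, 0, 0.9],
    [0, 0, 0.9],
    [0, 0, 0.8],
    [0, 0, 0.4],
    [0, 0, 0]
  ],
  "twist": [
    [0, 0, -0.77],
    [0, 0, 0],
    [0, 0, 0],
    [0, 0, 0],
    [0, 0, 0],
    [0, 0, 0],
    [0, 0, 0],
    [0, 0, 0]
  ],
  "gripper": [-0.36, -0.36, -0.36, -0.36, -0.36, -0.36, -0.36, -0.36]
}}

```text
time: 3.6
tool_pos: [0.4529, -0.1515, 0.2457]
ee_rot: [3.141, -0.006, 2.784]
wrist_force: [0.1, 1.2, -0.4]
width: 0.0298
finger_force: 0.0
```

```bash
python3 - <<'E'
from h import *
o=robot.get_obs(); print(o['time'],o['tool_pos'],o['ee_rot'],o['width'],o['wrist_force'])
snap('wrist','w2')
E
```

```text
3.6 [ 0.45291125 -0.15146079  0.24567825] [ 3.14091981 -0.006451    2.78357847] 0.029761857779628642 [ 0.05990069  1.23816729 -0.3743962 ]
```

View pics/w2.png

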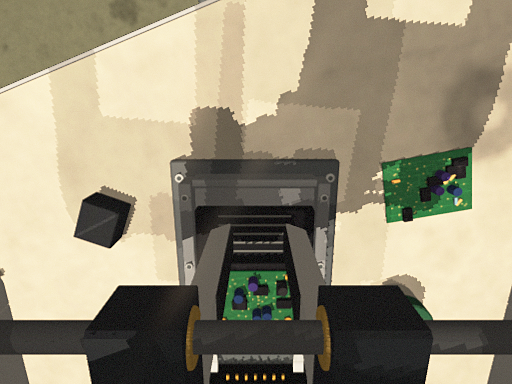

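Request:
{"fn": "play_rows", "kwargs": {
  "translation": [
    [0, 0, 0.2],
    [0, 0, 0.1],
    [0, 0, 0.1],
    [0, 0, 0.1],
    [0, 0, 0]
  ],
  "twist": [
    [0, 0, 0],
    [0, 0, 0],
    [0, 0, 0],
    [0, 0, 0],
    [0, 0, 0]
  ],
  "gripper": [-0.36, -0.36, -0.36, -0.36, -0.36]
}}

```text
time: 4.15
tool_pos: [0.4544, -0.1526, 0.2294]
ee_rot: [3.141, 0.002, 2.783]
wrist_force: [-0.8, 0.9, 3.8]
width: 0.0301
finger_force: 2.7
```

Request:
{"fn": "play_rows", "kwargs": {
  "translation": [
    [0, 0, 0.05],
    [0, 0, 0]
  ],
  "twist": [
    [0, 0, 0],
    [0, 0, 0]
  ],
  "gripper": [-0.36, -0.36]
}}

```text
time: 4.35
tool_pos: [0.4544, -0.1526, 0.2278]
ee_rot: [3.141, 0.002, 2.783]
wrist_force: [-0.8, 0.2, 5.2]
width: 0.0299
finger_force: 3.1
```

Request:
{"fn": "play_rows", "kwargs": {
  "translation": [
    [0, 0, 0.08],
    [0, 0, 0.08],
    [0, 0, 0]
  ],
  "twist": [
    [0, 0, 0],
    [0, 0, 0],
    [0, 0, 0]
  ],
  "gripper": [-0.36, -0.36, -0.36]
}}

```text
time: 4.65
tool_pos: [0.4549, -0.1528, 0.2243]
ee_rot: [-3.141, 0.004, 2.783]
wrist_force: [-4.7, 2.1, 16.7]
width: 0.03
finger_force: 8.8
```

Request:
{"fn": "play_rows", "kwargs": {
  "translation": [
    [0, 0, 0.05],
    [-0.1, 0, 0],
    [-0.15, 0, 0],
    [-0.15, 0, 0],
    [-0.15, 0, 0]
  ],
  "twist": [
    [0, 0, 0],
    [0, 0, 0],
    [0, 0, 0],
    [0, 0, 0],
    [0, 0, 0]
  ],
  "gripper": [-0.36, -0.36, -0.36, -0.36, -0.36]
}}

```text
time: 5.15
tool_pos: [0.476, -0.1609, 0.2242]
ee_rot: [-3.141, 0.006, 2.783]
wrist_force: [-7.2, 2.1, 23.7]
width: 0.0302
finger_force: 12.0
```

Request:
{"fn": "play_rows", "kwargs": {
  "translation": [
    [-0.15, 0, 0.02],
    [-0.15, 0, 0.02],
    [-0.15, 0, 0.02],
    [-0.05, 0, 0]
  ],
  "twist": [
    [0, 0, 0],
    [0, 0, 0],
    [0, 0, 0],
    [0, 0, 0]
  ],
  "gripper": [-0.36, -0.36, -0.36, -0.36]
}}

```text
time: 5.55
tool_pos: [0.4943, -0.1678, 0.2239]
ee_rot: [-3.14, 0.004, 2.783]
wrist_force: [-13.1, 5.3, 36.4]
width: 0.0302
finger_force: 18.0
```

```bash
python3 - <<'E'
from h import *
snap('wrist','w3'); show(['sled','press_pad','pad_home'],'wrist');snap('scene','s3'); show(['sled','press_pad','pad_home'],'scene')
o=robot.get_obs(); print(o['tool_pos'],o['wrist_force'])
E
```

```text
wrist sled [([0.5223, -0.1788, 0.0191], 0.66)]
wrist press_pad [([0.4941, -0.1675, 0.0268], 0.63)]
wrist pad_home []
scene sled [([0.5135, -0.1713, 0.0175], 0.87), ([0.4132, -0.258, -0.0048], 0.43)]
scene press_pad [([0.4961, -0.1685, 0.0279], 0.61)]
scene pad_home [([0.5037, -0.1722, 0.0238], 0.74)]
[ 0.4942003  -0.16779397  0.22395734] [-11.40141946   3.94731642  33.52374894]
```

View pics/w3.png

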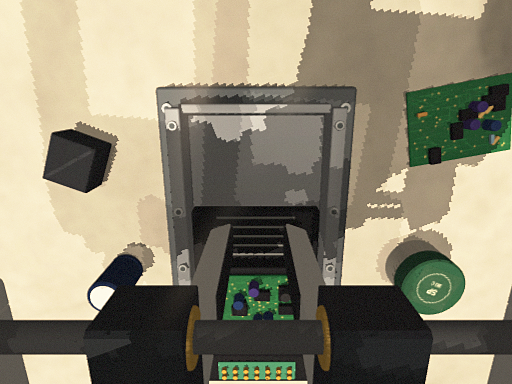

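Request:
{"fn": "play_rows", "kwargs": {
  "translation": [
    [-0.12, 0, 0],
    [-0.12, 0, 0],
    [0, 0, 0]
  ],
  "twist": [
    [0, 0, 0],
    [0, 0, 0],
    [0, 0, 0]
  ],
  "gripper": [-0.36, -0.36, -0.36]
}}

```text
time: 6.25
tool_pos: [0.5031, -0.171, 0.2232]
ee_rot: [-3.141, 0.004, 2.783]
wrist_force: [-10.3, 3.4, 29.8]
width: 0.0305
finger_force: 15.1
```

Request:
{"fn": "play_rows", "kwargs": {
  "translation": [
    [-0.1, 0, 0],
    [0, 0, 0]
  ],
  "twist": [
    [0, 0, 0],
    [0, 0, 0]
  ],
  "gripper": [-0.36, -0.36]
}}

```text
time: 6.45
tool_pos: [0.5066, -0.1724, 0.2232]
ee_rot: [-3.141, 0.003, 2.783]
wrist_force: [-11.9, 4.4, 31.5]
width: 0.0302
finger_force: 15.8
```

Request:
{"fn": "play_rows", "kwargs": {
  "translation": [
    [-0.08, 0, 0],
    [0, 0, 0]
  ],
  "twist": [
    [0, 0, 0],
    [0, 0, 0]
  ],
  "gripper": [-0.36, -0.36]
}}

```text
time: 6.65
tool_pos: [0.5087, -0.1732, 0.2232]
ee_rot: [-3.14, -0.001, 2.783]
wrist_force: [-15.8, 6.1, 34.9]
width: 0.03
finger_force: 17.4
```

Request:
{"fn": "play_rows", "kwargs": {
  "translation": [
    [-0.08, 0, 0],
    [0, 0, 0]
  ],
  "twist": [
    [0, 0, 0],
    [0, 0, 0]
  ],
  "gripper": [-0.36, -0.36]
}}

```text
time: 6.85
tool_pos: [0.5109, -0.1741, 0.2232]
ee_rot: [-3.14, -0.004, 2.783]
wrist_force: [-19.8, 6.9, 37.6]
width: 0.0302
finger_force: 34.3
```

```bash
python3 - <<'E'
from h import *
snap('wrist','w4'); show(['sled','press_pad'],'wrist')
E
```

```text
wrist sled [([0.5332, -0.1847, 0.0187], 0.87)]
wrist press_pad [([0.5017, -0.1713, 0.0255], 0.85)]
```

View pics/w4.png

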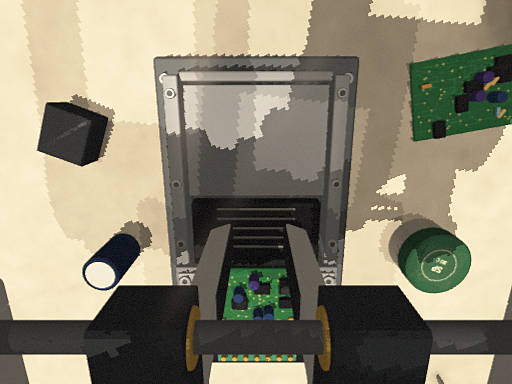

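Request:
{"fn": "play_rows", "kwargs": {
  "translation": [
    [-0.08, 0, -0.03],
    [0, 0, 0]
  ],
  "twist": [
    [0, 0, 0],
    [0, 0, 0]
  ],
  "gripper": [-0.36, -0.36]
}}

```text
time: 7.2
tool_pos: [0.5123, -0.1746, 0.2233]
ee_rot: [-3.14, -0.012, 2.783]
wrist_force: [-23.8, 6.9, 37.9]
width: 0.0302
finger_force: 31.9
```

Request:
{"fn": "play_rows", "kwargs": {
  "translation": [
    [-0.06, 0, -0.02],
    [0, 0, 0]
  ],
  "twist": [
    [0, 0, 0],
    [0, 0, 0]
  ],
  "gripper": [-0.36, -0.36]
}}

```text
time: 7.4
tool_pos: [0.5134, -0.175, 0.2232]
ee_rot: [-3.14, -0.017, 2.783]
wrist_force: [-27.4, 9.5, 39.2]
width: 0.0303
finger_force: 32.5
```

```bash
python3 - <<'E'
from h import *
snap('scene','s5'); 
a=cv2.imread('pics/s3.png')[185:265,230:340];b=cv2.imread('pics/s5.png')[185:265,230:340]
cv2.imwrite('pics/s5c.png',np.hstack([cv2.resize(i,None,fx=3.6,fy=4.5,interpolation=cv2.INTER_CUBIC) for i in (a,b)]))
snap('wrist','w5')
show(['sled','press_pad'],'wrist')
E
```

```text
wrist sled [([0.5313, -0.1846, 0.017], 0.57)]
wrist press_pad [([0.5045, -0.1707, 0.0278], 0.73)]
```

View pics/s5c.png

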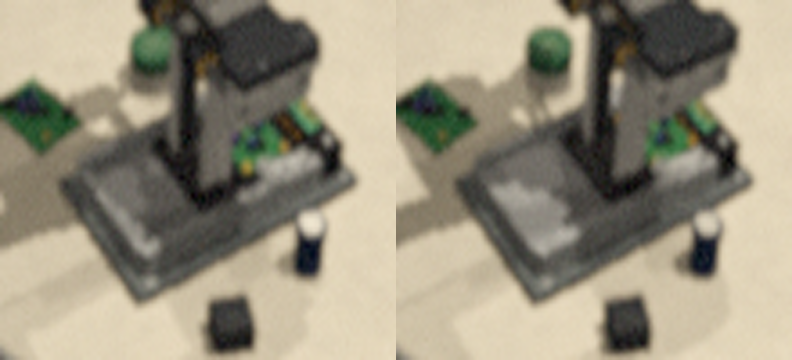

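Request:
{"fn": "play_rows", "kwargs": {
  "translation": [
    [0.1, 0, -0.1],
    [0.05, 0, -0.2],
    [0, 0, -0.5],
    [0, 0, -0.9],
    [0, 0, -0.9],
    [0, 0, -0.9],
    [0, 0, 0],
    [0, 0, 0]
  ],
  "twist": [
    [0, 0, 0],
    [0, 0, 0],
    [0, 0, 0],
    [0, 0, 0],
    [0, 0, 0],
    [0, 0, 0],
    [0, 0, 0],
    [0, 0, 0]
  ],
  "gripper": [-0.36, -0.36, -0.36, -0.36, -0.36, -0.36, -0.36, -0.36]
}}

```text
time: 8.4
tool_pos: [0.512, -0.1742, 0.3588]
ee_rot: [-3.142, 0.003, 2.783]
wrist_force: [0.1, -0.1, -0.5]
width: 0.0301
finger_force: 0.0
```

```bash
python3 - <<'E'
from h import *
snap('wrist','w6'); show(['sled','press_pad','pad_home'],'wrist')
a=cv2.imread('pics/w6.png')[100:350,130:380]
cv2.imwrite('pics/w6c.png',cv2.resize(a,(600,600),interpolation=cv2.INTER_CUBIC))
E
```

```text
wrist sled [([0.5266, -0.1825, 0.0199], 0.92), ([0.4738, -0.0314, -0.0034], 0.37)]
wrist press_pad [([0.5019, -0.171, 0.0238], 0.82)]
wrist pad_home []
```

View pics/w6c.png

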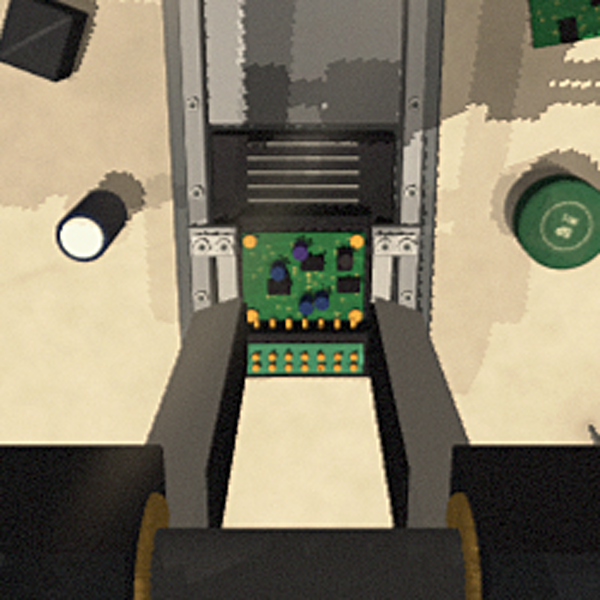

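```bash
python3 -c "
from bench import robot
print(robot.close_job())"
```

```text
the job is handed in; nothing more can be done
None
```

The job is handed in: the last picture shows the sled home against the probe block, the deck looks up behind its tail, and the fingers are clear; no verdict came back.

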